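# Find the bored end of a blind tube sleeve and hold it bore-up

## Task

Get the blind aluminium tube sleeve ready to take a tube. Its two ends look alike except that only one is bored: lean the sleeve in the V cradle with its bored end up, let go of it there, take it again and turn it fully upright, bore up. Check by feel by pressing its closed lower end down on the spring plunger of the feeler (at least half of the plunger's travel; over the bored end the plunger would just vanish inside), then lift it well clear of the feeler and finish while still holding it there, upright and bore up.

Things in the scene. Friction and masses are not known exactly. Their poses are not given: they have to be found in the camera images.
- sleeve: Plain square aluminium bar, 80 mm long, 36 x 36 mm in section, about 0.2 kg, lying on the worktop. From one end a blind hole, 18 mm wide, 40 mm deep, is bored along its axis; the other end is closed and flat. Origin: middle of the side it lies on at the start (18 mm from the axis). Its x axis points out of the bored end (any heading at the start), z up at the start.
- sleeve_center (a point): Centre of the bar, on its axis, 40 mm from both ends; axes as the body's.
- sleeve_mouth (a point): Centre of the mouth of the bore, on the bored end face.
- sleeve_foot (a point): Centre of the closed end face.
- cradle: Fixed grey V: two flat walls, 46 mm long, 22 mm wide (along x), rise at 45 degrees from a valley to the +y and the -y side, on a stem over a foot plate 70 x 110 x 8 mm. Valley 45 mm, wall tops 78 mm above the worktop. The sleeve leans along either wall, lower end against the other wall, and overhangs them by 7 mm each side, so fingers fit past. Origin under the valley, on the worktop.
- cradle_valley (a point): The middle of the valley line, where the upper faces of the two walls meet, 45 mm above the worktop; axes as the cradle's.
- feeler: Fixed spring feeler: a black round housing, foot 64 mm wide, barrel 32 mm wide and 56 mm high, with an upright steel plunger 10 mm wide that stands 19 mm proud of it. Origin under its centre on the worktop.
- plunger_tip (a point): Centre of the top of the plunger, 75 mm above the worktop when free; goes down with it.
- plunger (a joint): How far the plunger is pressed down, in m: 0 free, 0.010 fully down. It springs back; it takes about 1 N to start and about 5 N to press it fully down.
Things that resemble listed ones, but are neither listed nor needed, are in the scene too. Leave any green or purple look-alike of the sleeve alone. Leave any green look-alike of the feeler alone.

How it is judged:
By the outcome, as a careful person would: the job done as asked, in the order asked, and still so for the second after the job is handed in, while the arm keeps its last pose, push and grip.
It also fails if it takes over 51 s, if anything falls off the work surface, if the arm or the gripper's body presses on something with over 40 N, if the wrist force passes 120 N, or if a joint passes its speed limit or range.

## Robot

A 6-joint arm with a two-finger parallel gripper is mounted at the origin on a cart in front of the work surface, level with it; the furniture and walls round the work are solid. World frame = base frame: x ahead of the robot, y to its left, z up, the work surface at z = 0. Lengths are in m, angles in degrees, forces in N, time in s.
With the tool pointing down it reaches from about 0.35 to 0.875 m from the base axis. Payload 4.2 kg.
Tool frame: the origin (TCP) lies at the very end of the fingers, on their centre line; the grasp point (between the pads) lies 19 mm behind it; z points along the fingers, x is the direction in which the jaws open and shut, and the axes are right-handed (so a half turn about z gives the same grasp; the last joint's range is limited). The gripper opens to 87 mm and grips with 3 to 60 N. Pads are 19 mm wide; open, the fingers measure 117 mm over their backs; the gripper's body (75 mm by 190 mm) begins 51 mm behind the grasp point.
Start: joints at [-51.646, 22.042, 0.453, 0, -68.411, -14.817], TCP at [0.25, -0.573, 0.223] pointing down, gripper open.
Joint ranges: [-179.83, 179.83], [-69.29, 118.12], [-61.27, 80.66], [-181.25, 117.63], [-171.15, -9.14], [-177.46, 177.46]. Speed limits (degrees/s): [159.86, 159.86, 180, 180, 180, 180].

## Interface

Orientations are given as a 3x3 rotation matrix whose columns are the frame's x, y, z axes.
In Python, from station import sense, capture, finish_job gives the robot as it stands.
- The arm moves only by the shell command python3 -m crank 'ROWS' [OPENING]. ROWS is JSON, a list of rows, each a list of 4 numbers: the shift along the tool's x, y, z in m, then the turn about the tool's z in rad. A call has 1 to 5 rows; each row shifts and turns the commanded pose from where the row before left it, along the tool's axes as they then stand; what a row does not reach is not made up. A row lasts 1/12 s, in which the tool goes at most 41.7 mm and 7.16 degrees, less where a joint would pass 70% of its speed; a pose out of reach is approached as far as the arm can. A call with a gripper value outside its range is refused whole. OPENING is the finger opening in m, from 0 to 0.087, set as the call begins (- or left out, the last holds). The fingers move at their own pace and stop on an object; the grip force is fixed at half the most. Time passes only in rows, so rows that do not move let the fingers close. It gives the time, the measured TCP pose, the force and the opening at its end, in the units of the state.
- sense(): the state, without advancing time (a new reading comes with each control period).
- capture(name): name is "scene" or "top" or "wrist"; returns a dict with "pixels" (420x560x3 uint8, red, green, blue), "depth" (420x560 float32, m along the optical axis (not along the pixel's ray), 0 where there is no reading), "fx", "fy", "cx", "cy" (pixels), "world_from_camera" (4x4, takes a point from camera to world coordinates); the wrist camera has in their place "hand_eye" (4x4, takes a point from camera to tool coordinates, whose origin is the TCP and whose axes are the tool frame's). Camera axes: x right, y down, z forward; pixel columns grow to the right and rows downward; lengths in m; the calibration is good to about 2 mm. A picture is of the moment at which its call begins: read the wrist's pose just before it.
- finish_job(): hands the job in, once; it reports no verdict.
The state is a dict: "time_s": time; "joints": joint angles; "joint_velocities": joint speeds; "effort": joint torques, N m; "tcp_pos": TCP position; "ee_rot": TCP orientation; "wrist_force": force on the tool from outside, world axes, zero at the start; "moment": the same for the moment, N m; "gripper_width": opening from 0.0 (shut) to 1.0 (fully open).
Only numpy, scipy, OpenCV 4.12 (cv2) and the standard library are available. Lean on these libraries where they do the work, as an engineer would, in place of code of your own. Each camera call takes 0.05 s, during which the arm holds its last target.

## Working session

There is one attempt and no reset: what is moved stays moved. The work goes in short steps, Python scripts to look and compute and a shell command to move; the robot and the scene stay as the last step left them, time stands still between calls to the robot, and variables do not carry over. Pictures are saved under pics/ and viewed, and the job is handed in when it is done.

```bash
ls; mkdir -p pics
python3 - <<'E'
from station import sense,capture
import cv2
s=sense();print(s)
for n in["scene","top","wrist"]:
    c=capture(n);cv2.imwrite(f"pics/a_{n}.png",c["pixels"][:,:,::-1]);print(n,c["fx"],c["cx"],c["cy"],c.get("world_from_camera",c.get("hand_eye")))
E
```

```text
pics
{'time_s': 0.0, 'joints': array([-5.16441646e+01,  2.20924991e+01,  3.79974376e-01, -2.88037556e-02,
       -6.84117450e+01, -1.48165172e+01]), 'joint_velocities': array([-0.04309624, -0.07547129, -0.1190688 , -0.11865457, -0.034919  ,
       -0.03044255]), 'effort': array([ 2.94699230e-04, -3.90667641e+01,  1.87401670e+01,  4.21954751e+00,
        1.09990223e-02, -2.01353300e-04]), 'tcp_pos': array([ 0.24938667, -0.57243168,  0.22144311]), 'ee_rot': array([[-3.99207159e-01,  9.16860232e-01, -9.79312887e-04],
       [ 9.16858076e-01,  3.99208347e-01,  1.99084387e-03],
       [ 2.21627545e-03, -1.03131803e-04, -9.99997539e-01]]), 'wrist_force': array([ 0.04465927, -0.05267007, -0.23583506]), 'moment': array([-0.07330414,  0.02465383,  0.00228291]), 'gripper_width': 1.0015014928135488}
scene 470.1913310278808 279.28759556123384 206.74658070531194 [[-0.8268051  -0.28317355  0.48601036  0.0222885 ]
 [-0.56235276  0.43511955 -0.70315741  0.70620143]
 [-0.01235703 -0.8546834  -0.51900249  0.56714064]
 [ 0.          0.          0.          1.        ]]
top 461.981040733564 278.2736157886106 213.9605923337322 [[ 0.01167548 -0.99392315  0.10945529  0.37468129]
 [-0.99945164 -0.00820775  0.03207894  0.00243469]
 [-0.03098562 -0.10976981 -0.99347395  1.04554541]
 [ 0.          0.          0.          1.        ]]
wrist 361.26746503562714 279.1761080411918 212.11869296546726 [[ 9.99998330e-01  1.14758508e-03 -1.42220983e-03 -5.72275206e-04]
 [-6.76161308e-04  9.55357535e-01  2.95451390e-01 -8.14239496e-02]
 [ 1.69777448e-03 -2.95449935e-01  9.55356715e-01 -1.62425464e-01]
 [ 0.00000000e+00  0.00000000e+00  0.00000000e+00  1.00000000e+00]]
```

View pics/a_scene.png

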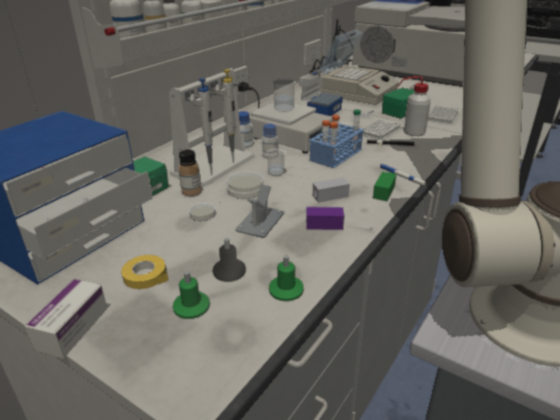

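View pics/a_top.png

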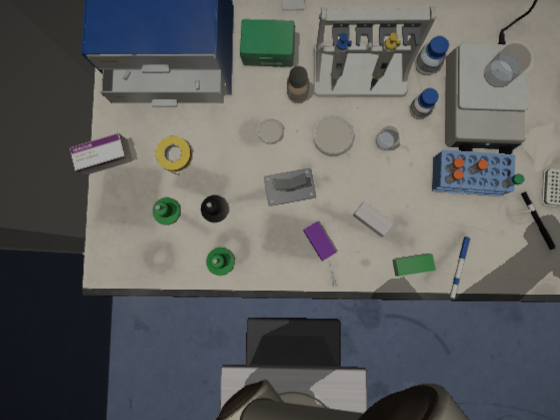

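View pics/a_wrist.png

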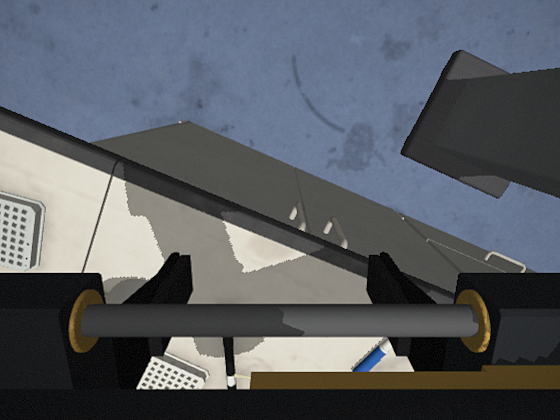

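The scene has grey, green and purple bars. The grey one (top, about 373,219) is the sleeve, the cradle is at (290,187) and the black feeler at (213,208). I'll look closer.

```bash
cat > h.py <<'E'
from station import sense,capture
import cv2,numpy as np
def pt(c,T,u,v,d=None,z=None):
    r=np.array([(u-c["cx"])/c["fx"],(v-c["cy"])/c["fy"],1.])
    if z is not None:
        d=(z-T[2,3])/(T[2,:3]@r)
    if d is None: d=c["depth"][int(round(v)),int(round(u))]
    return T[:3,:3]@(r*d)+T[:3,3]
def cloud(c,T):
    v,u=np.mgrid[0:420,0:560];d=c["depth"]
    P=np.stack([(u-c["cx"])/c["fx"]*d,(v-c["cy"])/c["fy"]*d,d],-1)
    return P@T[:3,:3].T+T[:3,3]
def crop(c,x0,y0,x1,y1,k,name):
    cv2.imwrite("pics/"+name,cv2.resize(c["pixels"][y0:y1,x0:x1,::-1],None,fx=k,fy=k,interpolation=cv2.INTER_CUBIC))
E
python3 - <<'E'
from h import *
c=capture("scene");crop(c,220,160,360,260,5.5,"s1.png")
t=capture("top");crop(t,190,160,410,280,3.6,"t1.png")
T=t["world_from_camera"];P=cloud(t,T)
import numpy as np
hsv=cv2.cvtColor(t["pixels"],cv2.COLOR_RGB2HSV)
# top faces of sleeve
def rep(x0,y0,x1,y1,zlo,zhi,n):
    m=np.zeros((420,560),bool);m[y0:y1,x0:x1]=1
    m&=(P[...,2]>zlo)&(P[...,2]<zhi)
    Q=P[m];print(n,len(Q),Q.mean(0),cv2.minAreaRect((Q[:,:2]*1000).astype(np.float32)))
rep(345,195,400,245,.03,.045,"sleeve")
rep(255,160,325,215,.004,.02,"plate")
rep(255,160,325,215,.03,.09,"V")
rep(255,160,325,215,.07,.09,"Vtop")
rep(192,188,232,228,.035,.09,"feeler")
rep(192,188,232,228,.062,.09,"plunger")
E
```

```text
sleeve 627 [ 0.47948743 -0.17381518  0.03681222] ((479.89508056640625, -174.09262084960938), (79.86573791503906, 36.76127624511719), 53.033172607421875)
plate 1250 [0.55035446 0.01123104 0.00854602] ((551.8484497070312, 11.534393310546875), (124.90263366699219, 157.97047424316406), 0.2680664360523224)
V 357 [0.55251335 0.01065497 0.0631133 ] ((553.4943237304688, 11.377758026123047), (23.12060546875, 72.31498718261719), 11.274803161621094)
Vtop 118 [0.55316006 0.00991887 0.07504212] ((552.9708862304688, 11.30337142944336), (21.740371704101562, 72.30194854736328), 11.072890281677246)
feeler 186 [0.50026231 0.17978266 0.05706459] ((500.86712646484375, 181.01959228515625), (29.90607261657715, 30.563222885131836), 1.2688562870025635)
plunger 24 [0.50151787 0.18096052 0.07462267] ((501.937744140625, 181.26763916015625), (8.839978218078613, 9.01063060760498), 1.7650501728057861)
```

View pics/s1.png

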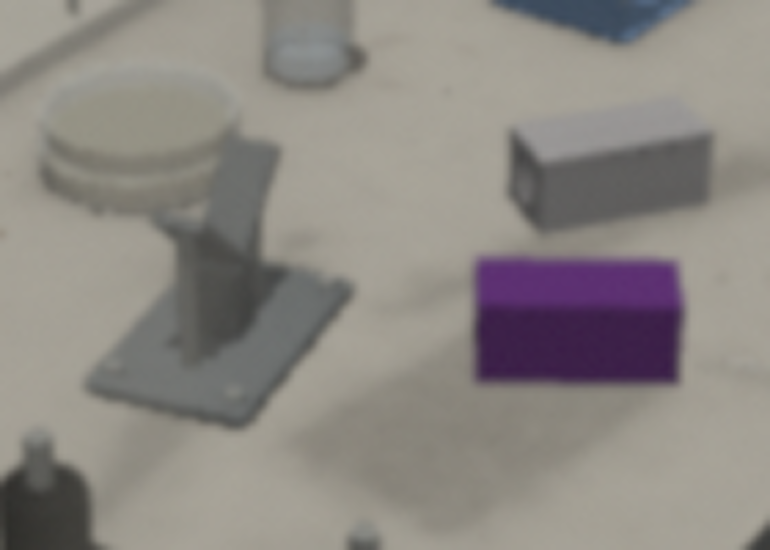

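View pics/t1.png

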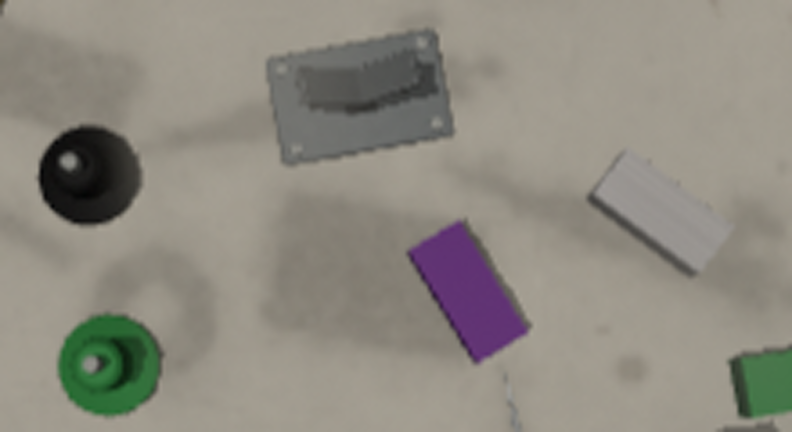

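Scene crop: the left (+y) end of the grey sleeve shows a pale round bore (about 526,180 in the crop). I'll check that with depth, then start moving over the sleeve.

```bash
cat >> h.py <<'E'
def to(x,y,z,head=None):
    """remaining shift in tool axes (mm) and turn (rad)"""
    s=sense();R=s["ee_rot"];d=R.T@(np.array([x,y,z])-s["tcp_pos"])
    h=np.degrees(np.arctan2(R[1,0],R[0,0]))
    o=""
    if head is not None:
        e=(head-h+180)%360-180; o=f"turn {-np.radians(e):.3f} rad ({-e:.1f}deg)"
    print("t",round(s["time_s"],2),"tcp",s["tcp_pos"].round(4),"head",round(h,1),"d_mm",(d*1000).round(1),o,"F",s["wrist_force"].round(1),"w",round(s["gripper_width"]*87,1),"J",s["joints"].round(0))
E
python3 - <<'E'
from h import *
c=capture("scene");P=cloud(c,c["world_from_camera"])
for v in range(186,202,2): print(v,[tuple((P[v,u]*1000).round().astype(int)) for u in range(312,322,2)])
E
python3 -m crank '[[0.0245,0.033,0,0],[0.0245,0.033,0,0],[0.0245,0.033,0,0],[0.0245,0.033,0,0],[0.0245,0.033,0,0]]' -
python3 -m crank '[[0.0245,0.033,0,0],[0.0245,0.033,0,0],[0.0245,0.033,0,0],[0.0245,0.033,0,-0.12],[0.0245,0.033,0,-0.12]]' -
python3 -c "
from h import *
to(.4785,-.1756,.10,143)"
```

```text
186 [(np.int64(541), np.int64(-189), np.int64(0)), (np.int64(510), np.int64(-146), np.int64(29)), (np.int64(502), np.int64(-141), np.int64(34)), (np.int64(496), np.int64(-141), np.int64(36)), (np.int64(493), np.int64(-144), np.int64(35))]
188 [(np.int64(537), np.int64(-183), np.int64(-1)), (np.int64(511), np.int64(-147), np.int64(23)), (np.int64(499), np.int64(-136), np.int64(32)), (np.int64(493), np.int64(-135), np.int64(34)), (np.int64(488), np.int64(-136), np.int64(35))]
190 [(np.int64(530), np.int64(-172), np.int64(0)), (np.int64(511), np.int64(-147), np.int64(18)), (np.int64(510), np.int64(-156), np.int64(14)), (np.int64(491), np.int64(-131), np.int64(31)), (np.int64(488), np.int64(-135), np.int64(30))]
192 [(np.int64(528), np.int64(-168), np.int64(-3)), (np.int64(510), np.int64(-146), np.int64(13)), (np.int64(505), np.int64(-148), np.int64(14)), (np.int64(489), np.int64(-129), np.int64(27)), (np.int64(486), np.int64(-133), np.int64(27))]
194 [(np.int64(522), np.int64(-158), np.int64(-2)), (np.int64(509), np.int64(-145), np.int64(8)), (np.int64(505), np.int64(-147), np.int64(8))
[... 612 characters left out ...]
nt64(-1)), (np.int64(501), np.int64(-132), np.int64(1)), (np.int64(498), np.int64(-136), np.int64(-1)), (np.int64(489), np.int64(-130), np.int64(5)), (np.int64(488), np.int64(-138), np.int64(2))]
time_s: 0.72
tcp_pos: [0.3524, -0.3931, 0.2226]
ee_rot: [[-0.399, 0.917, 0.0], [0.917, 0.399, -0.0], [-0.0, 0.0, -1.0]]
wrist_force: [1.1, -0.4, 0.8]
gripper_width: 1.002
time_s: 1.13
tcp_pos: [0.451, -0.2126, 0.2228]
ee_rot: [[-0.61, 0.792, 0.001], [0.792, 0.61, -0.0], [-0.001, 0.001, -1.0]]
wrist_force: [1.3, -0.1, 0.3]
gripper_width: 1.002
t 1.13 tcp [ 0.451  -0.2126  0.2228] head 127.6 d_mm [ 12.7  44.3 122.8] turn -0.268 rad (-15.4deg) F [ 1.3 -0.1  0.3] w 87.2 J [ -7.  10. -17.   0. -63. -46.]
```

```bash
python3 -m crank '[[0,0,0.03,-0.12],[0,0,0.03,-0.12],[0,0,0,-0.028],[0,0,0,0]]' -
python3 - <<'E'
from h import *
to(.4785,-.1756,.10,143)
s=sense();c=capture("wrist");cv2.imwrite("pics/w2.png",c["pixels"][:,:,::-1])
T=np.eye(4);T[:3,:3]=s["ee_rot"];T[:3,3]=s["tcp_pos"];T=T@c["hand_eye"]
P=cloud(c,T);m=(P[...,2]>.031)&(P[...,2]<.042)&(np.hypot(P[...,0]-.479,P[...,1]+.174)<.055)
Q=P[m];print(len(Q),Q.mean(0),cv2.minAreaRect((Q[:,:2]*1000).astype(np.float32)))
E
```

```text
time_s: 1.47
tcp_pos: [0.449, -0.2137, 0.1609]
ee_rot: [[-0.796, 0.606, -0.004], [0.606, 0.796, 0.001], [0.003, -0.002, -1.0]]
wrist_force: [0.8, -0.3, 0.9]
gripper_width: 1.001
t 1.47 tcp [ 0.449  -0.2137  0.1609] head 142.7 d_mm [-0.6 48.3 60.8] turn -0.005 rad (-0.3deg) F [ 0.8 -0.3  0.9] w 87.1 J [ -7.  13. -22.  -0. -55. -31.]
3609 [ 0.4774411  -0.1759641   0.03617819] ((478.8238220214844, -174.259521484375), (80.64151000976562, 36.017311096191406), 53.0067138671875)
```

View pics/w2.png

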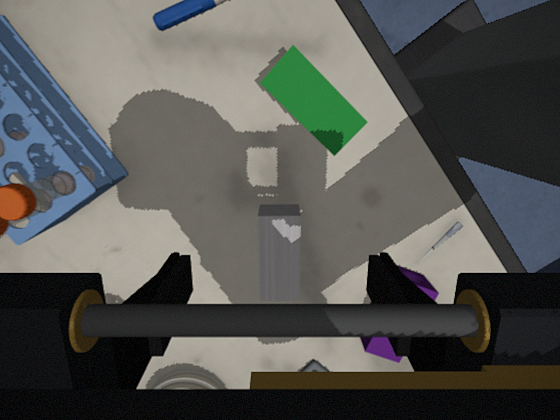

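Wrist view: the sleeve lies between the fingers with its plain closed end at the top (279,210). The purple look-alike is near the right finger, so I'll check clearance.

Run:
```python
from h import *
t=capture("top");P=cloud(t,t["world_from_camera"]);s=sense()
h=cv2.cvtColor(t["pixels"],cv2.COLOR_RGB2HSV)
m=(h[...,0]>125)&(h[...,0]<160)&(h[...,1]>100)&(P[...,2]>.02)&(P[...,2]<.06);m[:,:290]=0;m[:190]=0;m[270:]=0
Q=P[m][:,:2];d=(Q-[.4778,-.1759])@s["ee_rot"][:2,:2]*1000
print(len(d),d.min(0),d.max(0)); i=np.argsort(d[:,0])[:6];print(d[i])
to(.4778,-.1759,.06,143)
```

```text
Traceback (most recent call last):
ValueError: zero-size array to reduction operation minimum which has no identity
```

Run:
```python
from h import *
t=capture("top");T=t["world_from_camera"];s=sense()
for u,v in [(336.7,251),(319.7,221.7),(303.5,230),(322,260.5)]:
    p=pt(t,T,u,v,z=.036);print(p.round(3),((p[:2]-[.4778,-.1759])@s["ee_rot"][:2,:2]*1000).round(0))
to(.4778,-.1759,.06,143)
```

```text
[ 0.406 -0.093  0.036] [107.  22.]
[ 0.47  -0.056  0.036] [79. 90.]
[ 0.451 -0.021  0.036] [116. 107.]
[ 0.385 -0.061  0.036] [143.  35.]
t 1.62 tcp [ 0.4507 -0.2147  0.1635] head 142.6 d_mm [  2.2  47.2 103.5] turn -0.007 rad (-0.4deg) F [0.3 0.2 0.7] w 87.2 J [ -7.  13. -22.   0. -55. -31.]
```

```bash
python3 -m crank '[[0.001,0.024,0.03,-0.007],[0.001,0.023,0.034,0],[0,0,0.04,0],[0,0,0.03,0],[0,0,0,0]]' 0.07
python3 -c "
from h import *
to(.4778,-.1759,.003,143)"
```

```text
time_s: 2.03
tcp_pos: [0.4731, -0.1753, 0.0241]
ee_rot: [[-0.798, 0.603, -0.01], [0.603, 0.798, 0.001], [0.009, -0.005, -1.0]]
wrist_force: [-0.8, 0.6, -0.6]
gripper_width: 0.813
t 2.03 tcp [ 0.4731 -0.1753  0.0241] head 142.9 d_mm [-4.3  2.5 21. ] turn -0.001 rad (-0.1deg) F [-0.8  0.6 -0.6] w 70.8 J [ -2.  25. -30.  -0. -36. -35.]
```

```bash
python3 -m crank '[[0,0,0,0],[0,0,0,0]]' 
python3 -c "
from h import *
to(.4778,-.1759,.003,143)"
```

```text
time_s: 2.2
tcp_pos: [0.4786, -0.1763, 0.0306]
ee_rot: [[-0.799, 0.601, 0.004], [0.601, 0.799, -0.001], [-0.004, 0.002, -1.0]]
wrist_force: [0.2, -0.6, 0.7]
gripper_width: 0.806
t 2.2 tcp [ 0.4786 -0.1763  0.0306] head 143.0 d_mm [ 1.  -0.2 27.6] turn 0.001 rad (0.0deg) F [ 0.2 -0.6  0.7] w 70.1 J [ -2.  24. -29.   0. -36. -35.]
```

```bash
python3 -m crank '[[0.0005,0,0.015,0],[0,0,0.0115,0],[0,0,0,0]]' 
python3 -m crank '[[0,0,0,0],[0,0,0,0],[0,0,0,0],[0,0,0,0],[0,0,0,0]]' 0.02
python3 -c "
from h import *
to(.4778,-.1759,.003,143)"
```

```text
time_s: 2.45
tcp_pos: [0.477, -0.1757, 0.0032]
ee_rot: [[-0.799, 0.602, 0.002], [0.602, 0.799, -0.0], [-0.002, 0.001, -1.0]]
wrist_force: [-0.2, 0.2, 0.2]
gripper_width: 0.808
time_s: 2.87
tcp_pos: [0.4768, -0.1755, 0.0028]
ee_rot: [[-0.799, 0.601, 0.001], [0.601, 0.799, -0.0], [-0.001, 0.001, -1.0]]
wrist_force: [-0.7, 0.1, -0.5]
gripper_width: 0.508
t 2.87 tcp [ 0.4768 -0.1755  0.0028] head 143.0 d_mm [-1.1  0.3 -0.2] turn 0.001 rad (0.0deg) F [-0.7  0.1 -0.5] w 44.2 J [ -2.  27. -31.   0. -32. -35.]
```

```bash
python3 -m crank '[[0,0,0,0],[0,0,0,0],[0,0,0,0]]'
python3 -m crank '[[0,0,-0.03,0],[0,0,-0.04,0],[0,0,-0.04,-0.12],[0,0,-0.03,-0.12],[0,0,0,-0.12]]'
python3 -c "
from h import *
to(.553,.0113,.14,191.2)"
```

```text
time_s: 3.12
tcp_pos: [0.4766, -0.1755, 0.0024]
ee_rot: [[-0.799, 0.601, 0.0], [0.601, 0.799, -0.0], [-0.0, 0.0, -1.0]]
wrist_force: [0.2, 0.2, 3.5]
gripper_width: 0.41
time_s: 3.53
tcp_pos: [0.4802, -0.176, 0.1485]
ee_rot: [[-0.962, 0.274, 0.013], [0.274, 0.962, -0.002], [-0.013, 0.001, -1.0]]
wrist_force: [1.6, -0.0, -2.3]
gripper_width: 0.413
t 3.53 tcp [ 0.4802 -0.176   0.1485] head 164.1 d_mm [-18.6 200.1   9. ] turn -0.473 rad (-27.1deg) F [ 1.6 -0.  -2.3] w 35.9 J [ -2.  15. -22.   0. -53. -14.]
```

```bash
python3 -m crank '[[0,0.035,0,-0.12],[0,0.035,0,-0.12],[0,0.03,0,-0.12],[0,0,0,-0.113],[0,0,0,0]]'
python3 - <<'E'
from h import *
to(.553,.0113,.14,191.2)
s=sense();c=capture("wrist");cv2.imwrite("pics/w3.png",c["pixels"][:,:,::-1])
T=np.eye(4);T[:3,:3]=s["ee_rot"];T[:3,3]=s["tcp_pos"];T=T@c["hand_eye"]
P=cloud(c,T);np.save("P3.npy",P)
near=np.hypot(P[...,0]-.553,P[...,1]-.011)<.1
for lo,hi in((.005,.012),(.04,.1),(.072,.1)):
    m=(P[...,2]>lo)&(P[...,2]<hi)&near
    Q=P[m]
    if len(Q)>5: print(len(Q),Q.mean(0),cv2.minAreaRect((Q[:,:2]*1000).astype(np.float32)))
E
```

```text
time_s: 3.95
tcp_pos: [0.4926, -0.0759, 0.1413]
ee_rot: [[-0.982, -0.191, -0.002], [-0.191, 0.982, 0.0], [0.002, 0.001, -1.0]]
wrist_force: [0.1, -0.6, -2.7]
gripper_width: 0.411
t 3.95 tcp [ 0.4926 -0.0759  0.1413] head -169.0 d_mm [-76.   74.    1.2] turn -0.003 rad (-0.2deg) F [ 0.1 -0.6 -2.7] w 35.7 J [ 10.  14. -24.  -0. -52.   1.]
3383 [ 0.55979462 -0.02224008  0.00819072] ((557.6698608398438, -15.520526885986328), (68.77918243408203, 56.33674240112305), 10.532078742980957)
115 [ 0.55490022 -0.01765717  0.04760512] ((549.9269409179688, -9.90848159790039), (6.711584568023682, 29.172025680541992), 38.92999267578125)
```

View pics/w3.png

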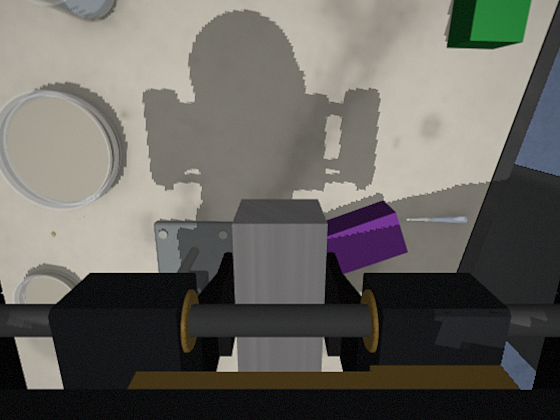

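Run:
```python
from h import *
t=capture("top");T=t["world_from_camera"]
C=[pt(t,T,190+u/3.6,160+v/3.6,z=.008)[:2] for u,v in [(268,58),(434,29),(454,134),(286,164)]]
C=np.array(C);print(C.mean(0).round(4))
for i in range(4):
    e=C[(i+1)%4]-C[i];print((np.linalg.norm(e)*1000).round(1),np.degrees(np.arctan2(e[1],e[0])).round(1))
P=np.load("P3.npy")
m=(P[...,2]>.005)&(P[...,2]<.012)&(np.hypot(P[...,0]-.553,P[...,1]-.011)<.1)
Q=P[m];hull=cv2.convexHull((Q[:,:2]*1000).astype(np.float32))[:,0]
print(cv2.approxPolyDP(hull,3,True)[:,0])
```

```text
[0.5516 0.0097]
106.8 -79.6
68.3 -169.2
107.3 100.6
68.8 10.4
[[594.91486  -35.91206 ]
 [586.9223    10.33698 ]
 [540.6543     9.967049]
 [523.48456  -19.789272]
 [530.7342   -48.87197 ]]
```

Wrist view: the plain closed end is at the top (280,210) of the held bar. The cradle plate is partly hidden at about (195,250), with yaw of about 10.7°. I'll swing the bar about the jaw axis on the outer wall edge first, since the lever is long there.

```bash
cat >> h.py <<'E'
C0=np.array([.5527,.0113]);YW=np.radians(10.7)
def cr(u,v,z,head=190.7):
    "cradle frame mm -> remaining"
    p=C0+np.array([np.cos(YW)*u-np.sin(YW)*v,np.sin(YW)*u+np.cos(YW)*v])/1000
    to(p[0],p[1],z/1000,head)
    s=sense();q=s["tcp_pos"][:2]-C0
    print("cradle u,v",(1000*np.array([q[0]*np.cos(YW)+q[1]*np.sin(YW),-q[0]*np.sin(YW)+q[1]*np.cos(YW)])).round(1),"z",round(s["tcp_pos"][2]*1000,1))
E
python3 -c "
from h import *
cr(0,-62.5,95)"
```

```text
t 4.05 tcp [ 0.4925 -0.0773  0.1414] head -169.4 d_mm [-75.6  13.5  46.2] turn -0.002 rad (-0.1deg) F [-0.6  0.2 -2.2] w 36.1 J [ 10.  14. -24.  -0. -52.   1.]
cradle u,v [-75.6 -75.9] z 141.4
```

```bash
python3 -m crank '[[-0.038,0.007,0,0],[-0.0376,0.0065,0,0],[0,0,0.03,0],[0,0,0.016,0],[0,0,0,0]]'
python3 -m crank '[[0,0,0,0]]'
python3 -c "
from h import *
cr(0,-62.5,82)"
```

```text
time_s: 4.47
tcp_pos: [0.5615, -0.0511, 0.0912]
ee_rot: [[-0.983, -0.182, -0.011], [-0.182, 0.983, -0.0], [0.011, 0.001, -1.0]]
wrist_force: [-0.5, -0.1, -3.1]
gripper_width: 0.411
time_s: 4.55
tcp_pos: [0.564, -0.0511, 0.0949]
ee_rot: [[-0.983, -0.184, -0.004], [-0.184, 0.983, -0.001], [0.004, -0.0, -1.0]]
wrist_force: [1.3, 0.4, -2.0]
gripper_width: 0.411
t 4.55 tcp [ 0.564  -0.0511  0.0949] head -169.4 d_mm [-0.6  0.9 12.9] turn -0.002 rad (-0.1deg) F [ 1.3  0.4 -2. ] w 35.8 J [ 11.  24. -17.   0. -49.  -1.]
cradle u,v [ -0.5 -63.4] z 94.9
```

```bash
python3 -m crank '[[0,0.001,0.008,0],[0,0,0.006,0],[0,-0.002,0.005,0],[0,-0.002,0.004,0],[0,-0.001,0.003,0]]'
python3 -c "
from h import *
cr(0,-69,62)
s=capture('scene');crop(s,190,110,390,260,4,'s5.png')"
```

```text
time_s: 4.97
tcp_pos: [0.5666, -0.0539, 0.0716]
ee_rot: [[-0.982, -0.187, 0.002], [-0.187, 0.982, 0.0], [-0.002, -0.0, -1.0]]
wrist_force: [-1.8, 1.4, 6.3]
gripper_width: 0.408
t 4.97 tcp [ 0.5666 -0.0539  0.0716] head -169.2 d_mm [ 1.5 -2.4  9.6] turn 0.002 rad (0.1deg) F [-1.8  1.4  6.3] w 35.5 J [ 11.  25. -19.   0. -46.  -0.]
cradle u,v [  1.5 -66.6] z 71.6
```

View pics/s5.png

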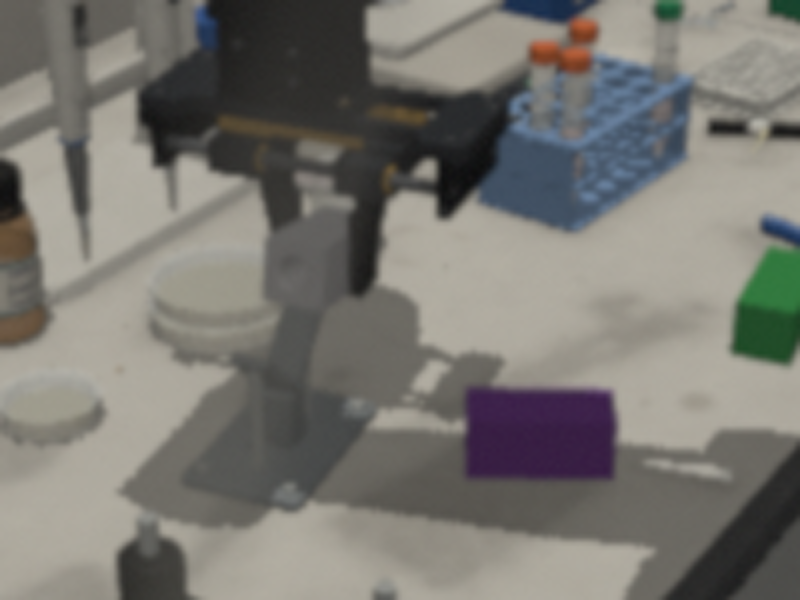

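Scene crop: the bored end faces the camera (bore circle about 290,265) and rests on the wall top, beginning to tip up. I'll continue.

```bash
python3 -m crank '[[0,-0.001,0.005,0],[0,-0.001,0.005,0],[0,0,0.005,0],[0,0.0005,0.005,0],[0,0,0,0]]'
python3 - <<'E'
from h import *
cr(0,-68.5,52)
s=capture('scene');crop(s,190,110,390,260,4,'s6.png')
c=capture("wrist");cv2.imwrite("pics/w6.png",c["pixels"][:,:,::-1])
E
```

```text
time_s: 5.43
tcp_pos: [0.5679, -0.056, 0.0521]
ee_rot: [[-0.982, -0.188, 0.005], [-0.188, 0.982, -0.001], [-0.004, -0.002, -1.0]]
wrist_force: [0.3, -1.7, 3.5]
gripper_width: 0.412
t 5.43 tcp [ 0.5679 -0.056   0.0521] head -169.2 d_mm [2.5 0.5 0.1] turn 0.002 rad (0.1deg) F [ 0.3 -1.7  3.5] w 35.9 J [ 11.  27. -20.   0. -43.   0.]
cradle u,v [  2.5 -69. ] z 52.1
```

View pics/s6.png

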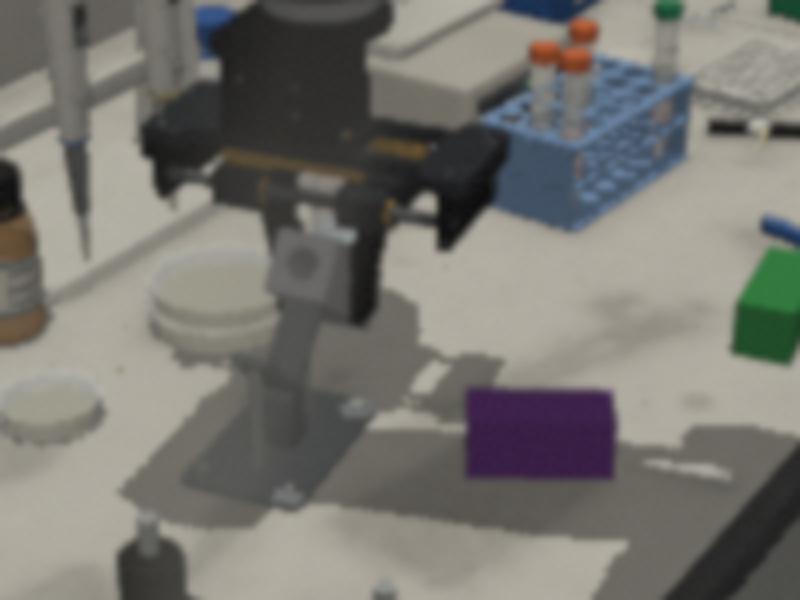

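View pics/w6.png

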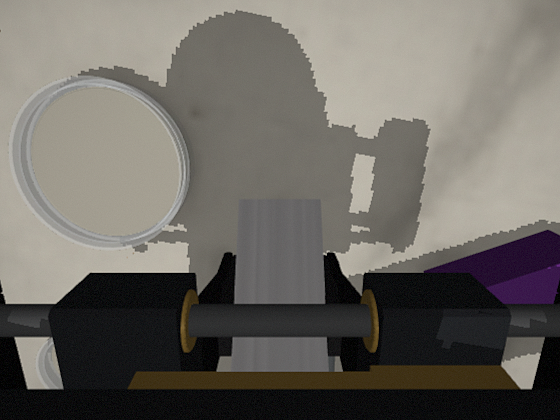

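The scene crop shows the bore clearly (302,262) and the bar tilted. I'll measure the tilt from wrist depth.

```bash
cat >> h.py <<'E'
def tilt(u0=245,u1=315,v0=200,v1=300):
    "tilt of the visible side of held bar: plane fit in tool frame"
    c=capture("wrist");T=c["hand_eye"];P=cloud(c,T)[v0:v1,u0:u1].reshape(-1,3)
    P=P[(abs(P[:,0])<.017)&(P[:,1]>-.075)&(P[:,1]<.03)&(P[:,2]>-.06)&(P[:,2]<.06)]
    if len(P)<50: print("few",len(P));return
    M=np.median(P,0)
    for k in range(4):
        n=np.linalg.svd(P-P.mean(0),full_matrices=False)[2][2];r=abs((P-P.mean(0))@n);P=P[r<max(.002,2*r.std())]
    n*=-np.sign(n[2]) if abs(n[2])>.2 else -np.sign(n[1])
    print("tilt n_pts",len(P),"normal(tool)",n.round(3),"axis elevation deg",np.degrees(np.arctan2(-n[1],-n[2])).round(1),"y,z range mm",(P[:,1:].min(0)*1000).round(1),(P[:,1:].max(0)*1000).round(1),"d axis-plane",(P.mean(0)*1000).round(1))
    return P
E
python3 -c "
from h import *
tilt()"
```

```text
tilt n_pts 6965 normal(tool) [-0.001 -0.632 -0.775] axis elevation deg 39.2 y,z range mm [-40.9 -37.4] [-6.3 -7.6] d axis-plane [ -0.1 -23.3 -23.1]
```

Elevation is 39°. Now lift out and set it in the V.

```bash
python3 -m crank '[[0,-0.002,-0.03,0],[0,0,-0.033,0],[0,0.02,0,0],[0.002,0.03,0,0],[0,0.033,0,0]]'
python3 -m crank '[[0,0,0.01,0],[0,0,0.01,0],[0,0,0,0]]'
python3 -c "
from h import *
cr(0,14,72);tilt()"
```

```text
time_s: 6.0
tcp_pos: [0.5481, 0.0239, 0.1131]
ee_rot: [[-0.983, -0.183, -0.0], [-0.183, 0.983, 0.001], [-0.0, 0.001, -1.0]]
wrist_force: [-0.8, 0.3, -3.2]
gripper_width: 0.412
time_s: 6.25
tcp_pos: [0.5467, 0.0235, 0.0903]
ee_rot: [[-0.982, -0.186, -0.006], [-0.186, 0.982, -0.001], [0.006, 0.0, -1.0]]
wrist_force: [-0.2, -0.1, -3.4]
gripper_width: 0.407
t 6.25 tcp [0.5467 0.0235 0.0903] head -169.3 d_mm [-3.7  0.9 18.3] turn 0.001 rad (0.0deg) F [-0.2 -0.1 -3.4] w 35.4 J [ 19.  22. -20.  -0. -48.  -9.]
cradle u,v [-3.6 13.1] z 90.3
tilt n_pts 6974 normal(tool) [-0.002 -0.63  -0.776] axis elevation deg 39.1 y,z range mm [-40.9 -37.5] [-6.5 -8. ] d axis-plane [ -0.1 -23.3 -23.1]
```

```bash
python3 -m crank '[[-0.0035,0.001,0.008,0],[0,0,0.008,0],[0,0,0.003,0],[0,0,0.003,0],[0,0,0,0]]'
python3 -c "
from h import *
cr(0,14,67);tilt()"
```

```text
time_s: 6.72
tcp_pos: [0.5517, 0.025, 0.0701]
ee_rot: [[-0.983, -0.186, -0.002], [-0.186, 0.983, -0.0], [0.002, -0.0, -1.0]]
wrist_force: [-0.4, 0.3, -2.9]
gripper_width: 0.41
t 6.72 tcp [0.5517 0.025  0.0701] head -169.3 d_mm [1.5 0.4 3.1] turn 0.000 rad (0.0deg) F [-0.4  0.3 -2.9] w 35.7 J [ 19.  24. -21.  -0. -45.  -9.]
cradle u,v [ 1.5 13.6] z 70.1
tilt n_pts 6974 normal(tool) [-0.003 -0.63  -0.777] axis elevation deg 39.1 y,z range mm [-40.9 -37.4] [-6.5 -7.8] d axis-plane [ -0.1 -23.3 -23.1]
```

```bash
python3 -m crank '[[0,0,0.0015,0],[0,0,0.0015,0],[0,0,0.0015,0],[0,0,0.0015,0],[0,0,0,0]]'
python3 -c "
from h import *
cr(0,14,67);tilt()"
```

```text
time_s: 7.18
tcp_pos: [0.553, 0.0263, 0.0673]
ee_rot: [[-0.982, -0.188, 0.002], [-0.188, 0.982, 0.001], [-0.002, 0.0, -1.0]]
wrist_force: [-3.8, 2.2, 9.1]
gripper_width: 0.408
t 7.18 tcp [0.553  0.0263 0.0673] head -169.2 d_mm [ 3.1 -0.7  0.3] turn 0.002 rad (0.1deg) F [-3.8  2.2  9.1] w 35.5 J [ 20.  24. -21.   0. -44.  -9.]
cradle u,v [ 3.1 14.7] z 67.3
tilt n_pts 6968 normal(tool) [ 0.001 -0.631 -0.776] axis elevation deg 39.1 y,z range mm [-40.8 -37.4] [-6.5 -7.9] d axis-plane [ -0.1 -23.3 -23.1]
```

In contact (about 12 N). Now release and let it settle.

```bash
python3 -m crank '[[0,0,0,0],[0,0,0,0],[0,0,0,0],[0,0,0,0],[0,0,0,0]]' 0.06
python3 - <<'E'
from h import *
cr(0,14,67);tilt()
s=capture('scene');crop(s,190,110,390,260,4,'s7.png')
E
```

```text
time_s: 7.65
tcp_pos: [0.5522, 0.0254, 0.0649]
ee_rot: [[-0.982, -0.187, -0.0], [-0.187, 0.982, -0.0], [0.0, -0.0, -1.0]]
wrist_force: [-0.8, -0.5, 0.8]
gripper_width: 0.658
t 7.65 tcp [0.5522 0.0254 0.0649] head -169.2 d_mm [ 2.1  0.1 -2.1] turn 0.001 rad (0.1deg) F [-0.8 -0.5  0.8] w 57.3 J [ 19.  25. -21.   0. -44.  -9.]
cradle u,v [ 2.1 13.9] z 64.9
tilt n_pts 6744 normal(tool) [-0.003 -0.631 -0.775] axis elevation deg 39.2 y,z range mm [-40.2 -38.4] [-7.2 -9.8] d axis-plane [ -0.1 -23.4 -24.9]
```

View pics/s7.png

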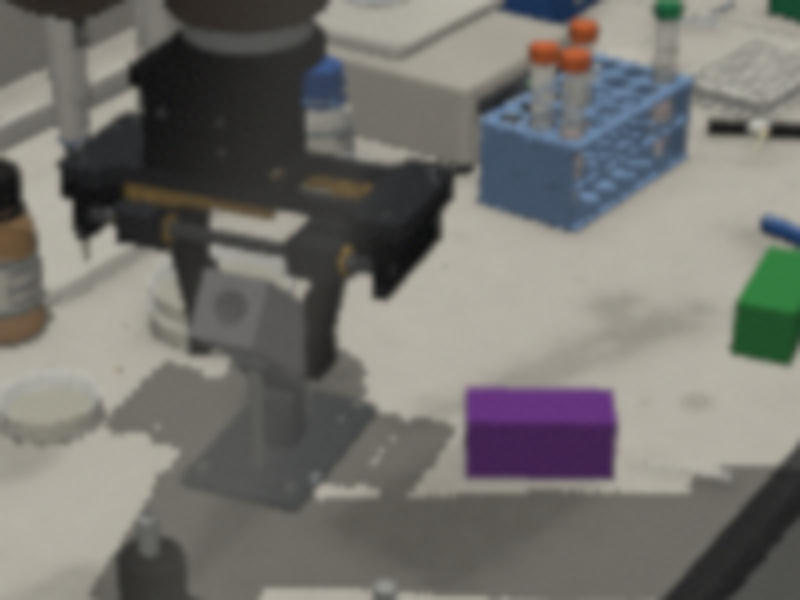

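The scene crop shows it resting on the V, bore up at (230,305), but the tilt is about 39°. It isn't fully seated, because friction is holding the foot a little up the far wall. I'll regrip nearer the foot and press it down flush.

```bash
python3 -m crank '[[0.001,-0.0053,0.0027,0],[0,0,0,0]]' 0.06
python3 -m crank '[[0,0,0,0],[0,0,0,0],[0,0,0,0],[0,0,0,0],[0,0,0,0]]' 0.02
python3 -c "
from h import *
cr(0,8.6,62.2);tilt()"
```

```text
time_s: 7.92
tcp_pos: [0.5516, 0.0194, 0.0617]
ee_rot: [[-0.983, -0.186, -0.001], [-0.186, 0.983, -0.0], [0.001, -0.0, -1.0]]
wrist_force: [0.5, 0.7, -0.3]
gripper_width: 0.684
time_s: 8.33
tcp_pos: [0.5525, 0.0203, 0.0625]
ee_rot: [[-0.982, -0.187, 0.001], [-0.187, 0.982, 0.0], [-0.001, 0.0, -1.0]]
wrist_force: [0.7, -0.7, -0.0]
gripper_width: 0.411
t 8.33 tcp [0.5525 0.0203 0.0625] head -169.2 d_mm [ 1.5 -0.2  0.3] turn 0.001 rad (0.1deg) F [ 0.7 -0.7 -0. ] w 35.8 J [ 19.  25. -21.   0. -44.  -8.]
cradle u,v [1.5 8.9] z 62.5
tilt n_pts 6068 normal(tool) [ 0.001 -0.649 -0.761] axis elevation deg 40.5 y,z range mm [-38.5 -37.3] [-6.5 -9.4] d axis-plane [  0.  -21.  -24.2]
```

```bash
python3 -m crank '[[0,0,0.0012,0],[0,0,0.0012,0],[0,0,0.0012,0],[0,0,0.0012,0],[0,0,0,0]]'
python3 -c "
from h import *
cr(0,8.5,60);tilt()"
```

```text
time_s: 8.8
tcp_pos: [0.5527, 0.0202, 0.0621]
ee_rot: [[-0.982, -0.189, 0.002], [-0.189, 0.982, -0.001], [-0.002, -0.001, -1.0]]
wrist_force: [-8.6, 1.1, 24.4]
gripper_width: 0.411
t 8.8 tcp [0.5527 0.0202 0.0621] head -169.1 d_mm [ 1.7 -0.3  2.1] turn 0.003 rad (0.2deg) F [-8.6  1.1 24.4] w 35.8 J [ 19.  25. -21.   0. -44.  -8.]
cradle u,v [1.7 8.8] z 62.1
tilt n_pts 5985 normal(tool) [-0.001 -0.65  -0.76 ] axis elevation deg 40.6 y,z range mm [-38.2 -37. ] [-6.5 -9.7] d axis-plane [  0.  -21.  -24.4]
```

Run:
```python
from h import *
tilt(v0=100,v1=300)
c=capture("wrist");cv2.imwrite("pics/w8.png",c["pixels"][:,:,::-1])
P=cloud(c,c["hand_eye"])
for v in range(180,340,8): print(v,(P[v,280]*1000).round(1))
s=capture('scene');Q=cloud(s,s["world_from_camera"]);crop(s,200,140,300,240,6,'s8.png')
```

```text
tilt n_pts 1975 normal(tool) [-0.618 -0.738 -0.27 ] axis elevation deg 69.9 y,z range mm [-63.4 -37. ] [-6.8 57. ] d axis-plane [ -0.3 -29.4  -2.1]
180 [  0.2 -40.8  31.3]
188 [  0.2 -41.   11.7]
196 [  0.1 -43.5 -13.8]
204 [  0.1 -40.5 -15.7]
212 [  0.2 -34.6  -8.1]
220 [  0.1 -32.3 -12.5]
228 [  0.1 -30.  -16.2]
236 [  0.1 -27.3 -19. ]
244 [  0.1 -24.6 -21.3]
252 [  0.1 -22.1 -23.9]
260 [  0.1 -19.4 -26. ]
268 [  0.1 -16.9 -28.2]
276 [  0.1 -14.3 -30.1]
284 [  0.1 -11.4 -31.4]
292 [  0.1  -9.6 -34.7]
300 [  0.1  -6.9 -36.2]
308 [  0.  -33.7 -84.9]
316 [  0.  -32.5 -86.5]
324 [  0.  -30.9 -87.4]
332 [  0.  -29.6 -88.7]
```

View pics/s8.png

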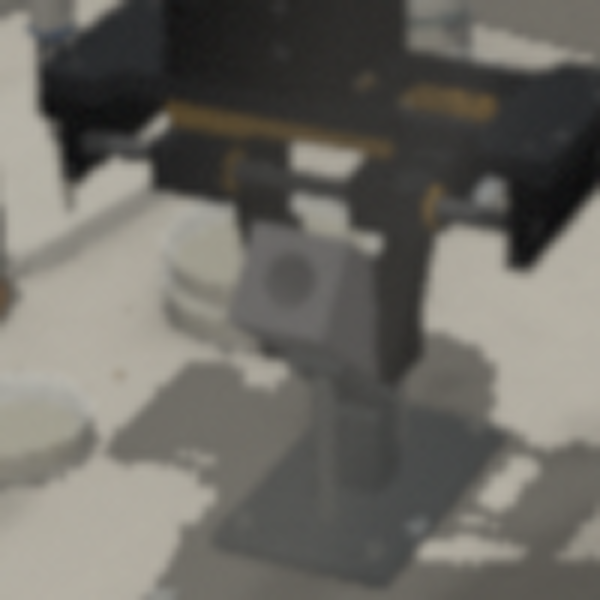

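View pics/w8.png

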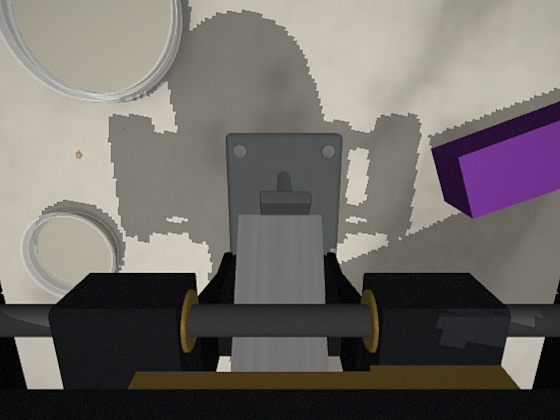

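The wrist profile along the bar gives 45°, with its foot edge at (-25.8, 70.2) in the cradle frame against (-25.5, 70.5) expected. It is fully seated; my earlier fit had picked up the wall top. Next: let go, rise to mid-bar and look.

```bash
python3 -m crank '[[0,0,-0.003,0],[0,0,0,0],[0,0,0,0],[0,0,0,0]]' 0.06
python3 -m crank '[[0.0015,0.003,-0.002,0],[0,0.003,-0.002,0],[0,0,0,0],[0,0,0,0],[0,0,0,0]]'
python3 - <<'E'
from h import *
cr(0,14.1,66)
c=capture("wrist");P=cloud(c,c["hand_eye"])
for v in range(190,330,8): print(v,(P[v,280]*1000).round(1))
E
```

```text
time_s: 9.33
tcp_pos: [0.5518, 0.02, 0.0599]
ee_rot: [[-0.982, -0.187, -0.001], [-0.187, 0.982, -0.0], [0.001, -0.0, -1.0]]
wrist_force: [0.7, -0.8, -0.3]
gripper_width: 0.627
time_s: 9.75
tcp_pos: [0.5496, 0.0258, 0.0645]
ee_rot: [[-0.982, -0.187, -0.0], [-0.187, 0.982, -0.0], [0.0, -0.0, -1.0]]
wrist_force: [-0.1, -0.2, -0.4]
gripper_width: 0.686
t 9.75 tcp [0.5496 0.0258 0.0645] head -169.2 d_mm [-0.4 -0.8 -1.5] turn 0.001 rad (0.1deg) F [-0.1 -0.2 -0.4] w 59.7 J [ 20.  24. -22.   0. -44.  -9.]
cradle u,v [-0.4 14.9] z 64.5
190 [  0.1 -45.4 -10.8]
198 [  0.1 -40.6  -6.2]
206 [  0.1 -38.7 -12.6]
214 [  0.1 -35.7 -14.6]
222 [  0.1 -33.2 -17.8]
230 [  0.1 -30.4 -20. ]
238 [  0.1 -27.3 -21.2]
246 [  0.1 -24.7 -23.8]
254 [  0.1 -22.6 -27. ]
262 [  0.1 -19.9 -28.9]
270 [  0.1 -17.4 -31. ]
278 [  0.1 -14.7 -32.7]
286 [  0.1 -13.1 -36.2]
294 [  0.1  -9.6 -36.3]
302 [  0.1  -7.7 -39. ]
310 [  0.  -33.1 -84.9]
318 [  0.  -31.8 -86.3]
326 [  0.  -30.5 -87.7]
```

It stands free at 45°, bore up. Now take it again and lift.

```bash
python3 -m crank '[[0,0,0,0],[0,0,0,0],[0,0,0,0],[0,0,0,0],[0,0,0,0]]' 0.02
python3 -m crank '[[0,0,0,0]]'
python3 -m crank '[[0,0,-0.01,0],[0,0,-0.02,0],[0,0,-0.02,0],[0,0,0,0]]'
python3 - <<'E'
from h import *
cr(0,-72,115)
c=capture("wrist");P=cloud(c,c["hand_eye"])
for v in range(190,310,16): print(v,(P[v,280]*1000).round(1))
E
```

```text
time_s: 10.22
tcp_pos: [0.5499, 0.0258, 0.0646]
ee_rot: [[-0.982, -0.187, 0.001], [-0.187, 0.982, 0.0], [-0.001, 0.0, -1.0]]
wrist_force: [0.4, 1.1, -1.3]
gripper_width: 0.411
time_s: 10.3
tcp_pos: [0.5499, 0.0258, 0.0646]
ee_rot: [[-0.982, -0.187, 0.001], [-0.187, 0.982, 0.0], [-0.001, 0.0, -1.0]]
wrist_force: [0.4, -0.6, -0.6]
gripper_width: 0.411
time_s: 10.63
tcp_pos: [0.552, 0.0262, 0.1187]
ee_rot: [[-0.982, -0.188, 0.007], [-0.188, 0.982, 0.001], [-0.007, -0.0, -1.0]]
wrist_force: [1.0, 0.2, -1.0]
gripper_width: 0.413
t 10.63 tcp [0.552  0.0262 0.1187] head -169.2 d_mm [  2.3 -86.7   3.7] turn 0.002 rad (0.1deg) F [ 1.   0.2 -1. ] w 35.9 J [ 20.  21. -18.   0. -51.  -9.]
cradle u,v [ 2.  14.7] z 118.7
190 [  0.3 -28.4  59.6]
206 [  0.1 -38.3 -11.2]
222 [  0.1 -32.6 -16. ]
238 [  0.1 -27.1 -20.8]
254 [  0.1 -22.3 -26.3]
270 [  0.1 -16.8 -29.8]
286 [  0.1 -11.9 -34.1]
302 [  0.1  -7.1 -38.1]
```

```bash
python3 -m crank '[[0.001,-0.04,0,0],[0,-0.04,0,0],[0,-0.01,0.01,0],[0,0,0.03,0],[0,0,0.018,0]]'
python3 -m crank '[[0,0,0,0]]'
python3 -c "
from h import *
cr(0,-62,57.7)"
```

```text
time_s: 11.1
tcp_pos: [0.5634, -0.0641, 0.0536]
ee_rot: [[-0.983, -0.183, -0.004], [-0.183, 0.983, 0.001], [0.004, 0.001, -1.0]]
wrist_force: [-1.1, 0.8, -3.9]
gripper_width: 0.416
time_s: 11.18
tcp_pos: [0.5606, -0.0637, 0.0511]
ee_rot: [[-0.983, -0.184, -0.012], [-0.184, 0.983, -0.0], [0.012, 0.002, -1.0]]
wrist_force: [-1.4, 0.0, -3.2]
gripper_width: 0.41
t 11.18 tcp [ 0.5606 -0.0637  0.0511] head -169.4 d_mm [-6.1 13.2 -6.7] turn -0.002 rad (-0.1deg) F [-1.4  0.  -3.2] w 35.6 J [ 10.  27. -20.  -0. -44.   1.]
cradle u,v [ -6.2 -75.2] z 51.1
```

```bash
python3 -m crank '[[-0.004,0.006,0,0],[0,0.006,0.001,0],[0,0.001,0.005,0],[0,0.001,0.004,0],[0,0.002,0.003,0]]'
python3 -m crank '[[0,0.002,0.003,0],[0,0.002,0.003,0],[0,0,0,0]]'
python3 - <<'E'
from h import *
cr(0,-54,33)
s=capture('scene');crop(s,200,140,300,240,6,'s9.png')
c=capture("wrist");cv2.imwrite("pics/w9.png",c["pixels"][:,:,::-1]);P=cloud(c,c["hand_eye"])
for v in range(190,330,16): print(v,(P[v,280]*1000).round(1))
E
```

```text
time_s: 11.6
tcp_pos: [0.5698, -0.0475, 0.0485]
ee_rot: [[-0.982, -0.191, 0.008], [-0.191, 0.982, -0.003], [-0.007, -0.005, -1.0]]
wrist_force: [-1.8, -12.9, 16.7]
gripper_width: 0.414
time_s: 11.85
tcp_pos: [0.5692, -0.0442, 0.0427]
ee_rot: [[-0.982, -0.191, 0.008], [-0.191, 0.982, -0.003], [-0.008, -0.005, -1.0]]
wrist_force: [0.0, -11.3, 11.9]
gripper_width: 0.412
t 11.85 tcp [ 0.5692 -0.0442  0.0427] head -169.0 d_mm [6.  3.7 9.7] turn 0.005 rad (0.3deg) F [  0.  -11.3  11.9] w 35.8 J [ 12.  28. -20.   0. -42.  -1.]
cradle u,v [  5.9 -57.6] z 42.7
190 [  0.3 -32.4  42.8]
206 [  0.2 -37.3  -7.6]
222 [  0.1 -32.5 -15.7]
238 [  0.1 -27.7 -22.2]
254 [  0.1 -23.1 -28.1]
270 [  0.1 -19.6 -35.5]
286 [  0.1 -15.2 -40.1]
302 [  0.1 -12.4 -46.8]
318 [  0.  -32.4 -87.2]
```

View pics/s9.png

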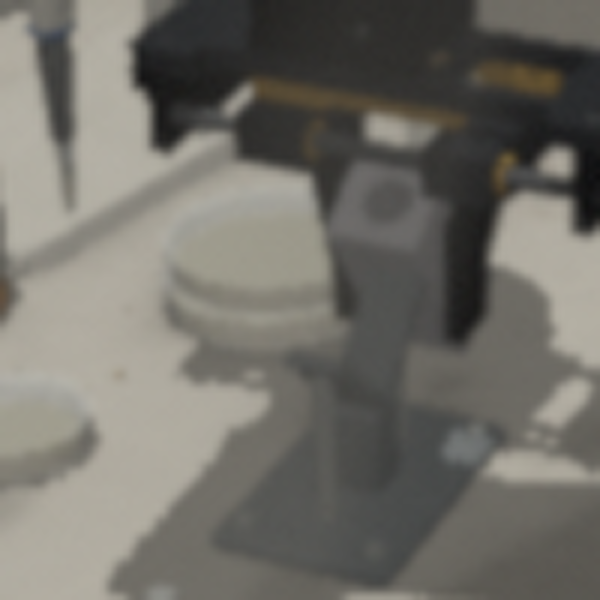

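View pics/w9.png

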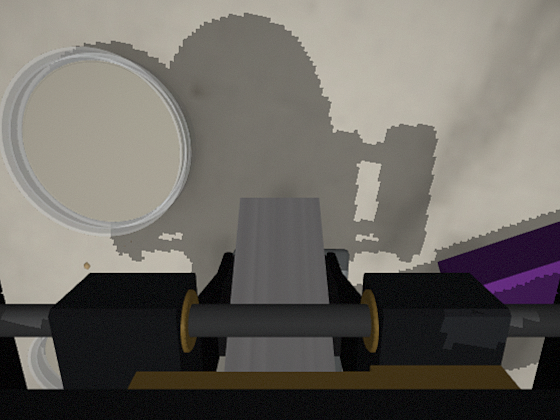

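Tilt is now about 58°, bore facing up (390,200 in the crop). I'll continue the swing.

```bash
python3 -m crank '[[-0.001,0.0015,0.002,0],[-0.001,0.002,0.002,0],[-0.001,0.002,0.002,0],[-0.001,0.003,0.001,0],[0,0.003,0.001,0]]'
python3 -m crank '[[0,0.003,0,0],[0,0.002,0,0],[0,0,0,0]]'
python3 - <<'E'
from h import *
cr(0,-54,33)
c=capture("wrist");P=cloud(c,c["hand_eye"])
for v in range(190,330,16): print(v,(P[v,280]*1000).round(1))
E
```

```text
time_s: 12.37
tcp_pos: [0.5679, -0.0347, 0.0335]
ee_rot: [[-0.982, -0.189, 0.001], [-0.189, 0.982, -0.006], [0.0, -0.006, -1.0]]
wrist_force: [-0.7, -23.2, 9.6]
gripper_width: 0.41
time_s: 12.62
tcp_pos: [0.567, -0.0307, 0.0325]
ee_rot: [[-0.982, -0.189, 0.001], [-0.189, 0.982, -0.007], [0.0, -0.007, -1.0]]
wrist_force: [1.6, -24.6, 4.2]
gripper_width: 0.41
t 12.62 tcp [ 0.567  -0.0307  0.0325] head -169.1 d_mm [  6.3 -10.   -0.5] turn 0.003 rad (0.2deg) F [  1.6 -24.6   4.2] w 35.7 J [ 13.  28. -21.   1. -41.  -3.]
cradle u,v [  6.2 -43.9] z 32.5
190 [  0.2 -42.7   0.3]
206 [  0.1 -38.6 -12. ]
222 [  0.1 -35.  -23. ]
238 [  0.1 -31.8 -32.9]
254 [  0.1 -29.2 -42. ]
270 [  0.1 -27.1 -50.8]
286 [  0.1 -24.6 -57.3]
302 [  0.1 -23.3 -64.8]
318 [  0.  -31.9 -86.4]
```

The bar is at about 73°, but it also slid sideways in the pads (its near face is now about 36 mm from the tool axis). I'll stop pushing, back off and measure.

```bash
python3 -m crank '[[-0.003,-0.012,-0.005,0],[-0.003,-0.02,-0.01,0],[0,-0.02,-0.015,0],[0,0,0,0],[0,0,0,0]]'
python3 - <<'E'
from h import *
cr(0,-100,45)
c=capture("wrist");cv2.imwrite("pics/w10.png",c["pixels"][:,:,::-1]);P=cloud(c,c["hand_eye"])
for v in range(150,330,8): print(v,(P[v,280]*1000).round(1))
s=capture('scene');crop(s,200,120,300,220,6,'s10.png')
E
```

```text
time_s: 13.08
tcp_pos: [0.5833, -0.0755, 0.0612]
ee_rot: [[-0.983, -0.186, 0.004], [-0.186, 0.983, 0.001], [-0.004, 0.0, -1.0]]
wrist_force: [-0.1, 0.7, -3.7]
gripper_width: 0.41
t 13.08 tcp [ 0.5833 -0.0755  0.0612] head -169.3 d_mm [14.1 -9.  16.1] turn 0.000 rad (0.0deg) F [-0.1  0.7 -3.7] w 35.7 J [  8.  28. -16.  -0. -46.   2.]
cradle u,v [ 14. -91.] z 61.2
150 [  0.3 -53.2  61.3]
158 [  0.3 -48.3  61.3]
166 [  0.3 -43.5  60.2]
174 [  0.3 -38.6  59.7]
182 [  0.3 -32.8  63.1]
190 [  0.2 -42.7   0.5]
198 [  0.1 -40.7  -6.6]
206 [  0.1 -38.6 -12.1]
214 [  0.1 -36.6 -17.3]
222 [  0.1 -35.1 -23.5]
230 [  0.1 -33.9 -29.7]
238 [  0.1 -31.8 -32.9]
246 [  0.1 -30.2 -36.9]
254 [  0.1 -29.1 -41.8]
262 [  0.1 -27.6 -45.5]
270 [  0.1 -26.5 -49.5]
278 [  0.1 -25.5 -53.5]
286 [  0.1 -24.6 -57.3]
294 [  0.1 -24.  -61.4]
302 [  0.1 -22.4 -63.4]
310 [  0.  -32.9 -84.6]
318 [  0.  -31.7 -86.2]
326 [  0.  -30.4 -87.5]
```

View pics/s10.png

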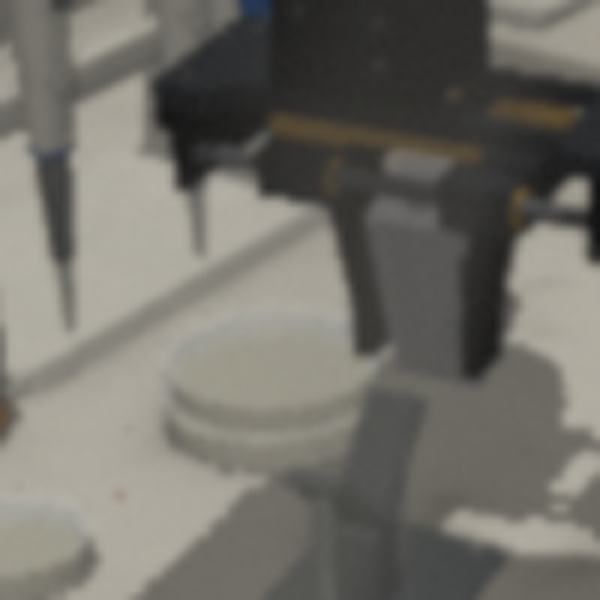

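View pics/w10.png

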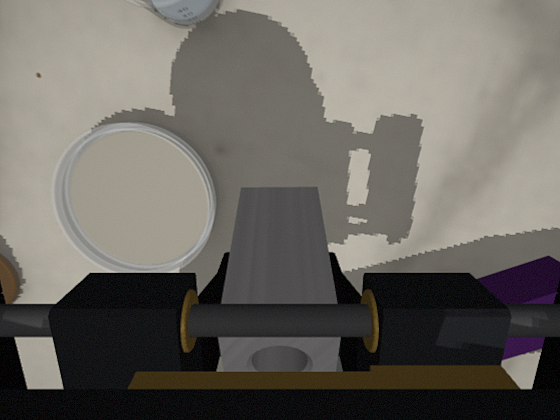

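Wrist view: bore at (278,360) near the top of the bar, tilt about 17.5° from upright, and the bar has slid up in the jaws. The centre of mass is inside the foot corner, so if I set that corner on the clear worktop and let go it will rock upright. I'll lower gently there.

```bash
python3 -m crank '[[0.01,0,0.02,0],[0.01,0,0.016,0],[0,0,0.006,0],[0,0,0,0],[0,0,0,0]]'
python3 -m crank '[[0,0,0.002,0],[0,0,0.002,0],[0,0,0,0]]'
python3 -c "
from h import *
cr(0,-100,12)"
```

```text
time_s: 13.6
tcp_pos: [0.5633, -0.0786, 0.0176]
ee_rot: [[-0.982, -0.189, 0.001], [-0.189, 0.982, -0.0], [-0.0, -0.001, -1.0]]
wrist_force: [0.7, -0.5, -2.2]
gripper_width: 0.41
time_s: 13.85
tcp_pos: [0.5636, -0.0789, 0.0141]
ee_rot: [[-0.982, -0.187, 0.002], [-0.187, 0.982, 0.0], [-0.002, -0.0, -1.0]]
wrist_force: [0.8, 0.3, -2.1]
gripper_width: 0.412
t 13.85 tcp [ 0.5636 -0.0789  0.0141] head -169.2 d_mm [-6.  -9.3  2.2] turn 0.002 rad (0.1deg) F [ 0.8  0.3 -2.1] w 35.8 J [  8.  30. -21.   0. -39.   2.]
cradle u,v [ -6.  -90.7] z 14.1
```

```bash
python3 -m crank '[[0,0,0.001,0],[0,0,0.001,0],[0,0,0,0]]'
python3 -m crank '[[0,0,0.001,0],[0,0,0,0]]'
python3 -c "
from h import *
cr(0,-100,12)"
```

```text
time_s: 14.1
tcp_pos: [0.5637, -0.079, 0.0139]
ee_rot: [[-0.982, -0.188, 0.003], [-0.188, 0.982, -0.0], [-0.003, -0.001, -1.0]]
wrist_force: [-2.5, 0.9, 8.9]
gripper_width: 0.412
time_s: 14.27
tcp_pos: [0.5637, -0.079, 0.0137]
ee_rot: [[-0.982, -0.188, 0.003], [-0.188, 0.982, -0.0], [-0.003, -0.001, -1.0]]
wrist_force: [-3.9, 2.8, 13.2]
gripper_width: 0.41
t 14.27 tcp [ 0.5637 -0.079   0.0137] head -169.2 d_mm [-5.9 -9.2  1.8] turn 0.003 rad (0.1deg) F [-3.9  2.8 13.2] w 35.7 J [  8.  30. -21.   0. -38.   2.]
cradle u,v [ -5.9 -90.8] z 13.7
```

Contact. I'll relieve the push and open a little.

```bash
python3 -m crank '[[0,0,-0.002,0],[0,0,0,0]]'
python3 -m crank '[[0,0,0,0],[0,0,0,0],[0,0,0,0],[0,0,0,0],[0,0,0,0]]' 0.044
python3 - <<'E'
from h import *
cr(0,-100,12)
c=capture("wrist");cv2.imwrite("pics/w11.png",c["pixels"][:,:,::-1]);P=cloud(c,c["hand_eye"])
for v in range(150,330,8): print(v,(P[v,280]*1000).round(1))
s=capture('scene');crop(s,200,120,300,220,6,'s11.png')
E
```

```text
time_s: 14.43
tcp_pos: [0.5634, -0.0791, 0.0139]
ee_rot: [[-0.982, -0.187, 0.003], [-0.187, 0.982, 0.0], [-0.003, -0.0, -1.0]]
wrist_force: [-2.0, 1.4, 5.7]
gripper_width: 0.413
time_s: 14.85
tcp_pos: [0.5622, -0.0793, 0.0122]
ee_rot: [[-0.982, -0.187, -0.001], [-0.187, 0.982, -0.0], [0.001, 0.0, -1.0]]
wrist_force: [-0.2, -0.6, -0.5]
gripper_width: 0.502
t 14.85 tcp [ 0.5622 -0.0793  0.0122] head -169.2 d_mm [-7.5 -9.2  0.2] turn 0.001 rad (0.1deg) F [-0.2 -0.6 -0.5] w 43.7 J [  8.  30. -22.   0. -38.   2.]
cradle u,v [ -7.5 -90.8] z 12.2
150 [  0.2 -59.7  11.4]
158 [  0.2 -55.9  10.8]
166 [  0.2 -51.9  11.7]
174 [  0.2 -48.   11.7]
182 [  0.2 -44.8   8.2]
190 [  0.1 -43.8  -4.1]
198 [  0.1 -43.  -15.1]
206 [  0.1 -42.1 -24.1]
214 [  0.1 -41.8 -34. ]
222 [  0.1 -40.7 -40.1]
230 [  0.1 -40.6 -48.1]
238 [  0.1 -40.2 -54.4]
246 [  0.1 -39.4 -59.3]
254 [  0.  -38.9 -64.1]
262 [  0.  -39.  -69.8]
270 [  0.  -37.1 -71. ]
278 [  0.  -34.2 -70.2]
286 [  0.  -31.7 -70.3]
294 [  0.1 -13.8 -43.5]
302 [  0.1 -13.4 -48.4]
310 [  0.  -33.5 -85.5]
318 [  0.  -32.9 -87.9]
326 [  0.  -30.4 -87.5]
```

View pics/w11.png

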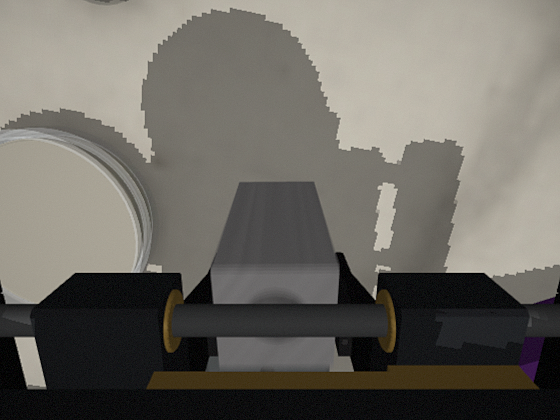

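View pics/s11.png

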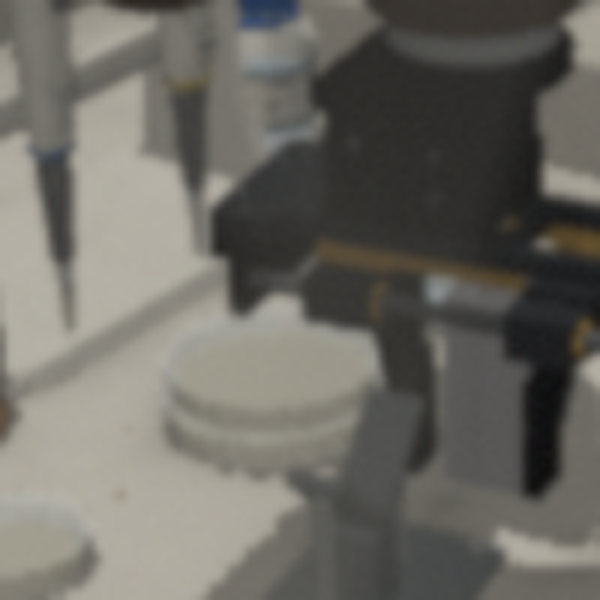

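The sleeve now stands upright with its bore up (mouth face at about (275,290) in the wrist view). I'll raise the jaws, centre over the bar and take it.

```bash
python3 -m crank '[[0,0,-0.012,0],[0,0,0,0],[-0.001,-0.01,0,0],[0,-0.013,0,0],[0,0,0,0]]' 0.05
python3 -m crank '[[0,0,0,0]]'
python3 - <<'E'
from h import *
cr(0,-113.8,23)
c=capture("wrist");P=cloud(c,c["hand_eye"]);cv2.imwrite("pics/w12.png",c["pixels"][:,:,::-1])
for v in range(190,330,12): print(v,(P[v,280]*1000).round(1))
E
```

```text
time_s: 15.37
tcp_pos: [0.568, -0.1038, 0.0241]
ee_rot: [[-0.983, -0.185, -0.0], [-0.185, 0.983, -0.0], [0.0, -0.0, -1.0]]
wrist_force: [0.1, -1.2, -0.2]
gripper_width: 0.575
time_s: 15.45
tcp_pos: [0.5675, -0.1029, 0.024]
ee_rot: [[-0.983, -0.185, -0.001], [-0.185, 0.983, 0.0], [0.001, 0.0, -1.0]]
wrist_force: [0.4, -0.0, 0.4]
gripper_width: 0.576
t 15.45 tcp [ 0.5675 -0.1029  0.024 ] head -169.3 d_mm [-6.6  1.2  1. ] turn -0.001 rad (-0.0deg) F [ 0.4 -0.   0.4] w 50.1 J [  6.  30. -20.  -0. -41.   5.]
cradle u,v [  -6.6 -114.9] z 24.0
190 [  0.2 -36.9  24.3]
202 [  0.2 -30.4  23.8]
214 [  0.2 -23.8  23.4]
226 [  0.2 -21.   11.8]
238 [  0.2 -21.   -5. ]
250 [  0.1 -21.4 -20. ]
262 [  0.1 -20.8 -30.7]
274 [  0.1 -21.2 -42.1]
286 [  0.1 -20.9 -50.6]
298 [  0.1 -19.6 -56.3]
310 [  0.  -33.  -84.7]
322 [  0.  -31.3 -87.3]
```

View pics/w12.png

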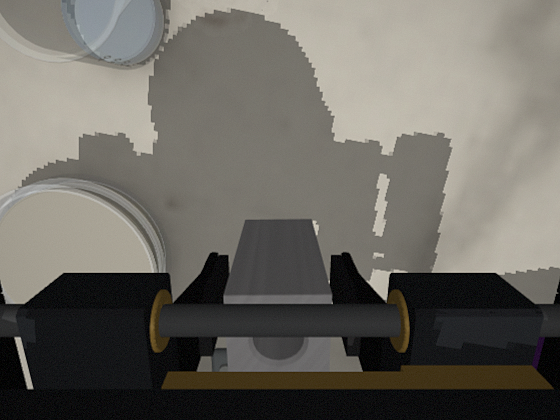

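The side face now reads vertical (constant y ≈ -21 mm), so I'll grip it.

```bash
python3 -m crank '[[0,-0.003,0,0],[0,0,0,0]]'
python3 -m crank '[[0,0,0,0],[0,0,0,0],[0,0,0,0],[0,0,0,0],[0,0,0,0]]' 0.02
python3 -m crank '[[0,0,-0.01,0],[0,0,-0.03,0],[0,0,-0.04,0],[0,0,-0.03,0],[0,0,0,0]]'
python3 - <<'E'
from h import *
c=capture("wrist");P=cloud(c,c["hand_eye"])
for v in range(214,330,12): print(v,(P[v,280]*1000).round(1))
t=capture("top");T=t["world_from_camera"];cv2.imwrite("pics/t12.png",t["pixels"][:,:,::-1])
to(.5015,.181,.15)
E
```

```text
time_s: 15.67
tcp_pos: [0.5682, -0.105, 0.0243]
ee_rot: [[-0.982, -0.187, -0.0], [-0.187, 0.982, -0.0], [0.0, -0.0, -1.0]]
wrist_force: [0.2, 0.7, -0.5]
gripper_width: 0.572
time_s: 16.08
tcp_pos: [0.5683, -0.1044, 0.0246]
ee_rot: [[-0.982, -0.187, 0.0], [-0.187, 0.982, 0.0], [-0.0, 0.0, -1.0]]
wrist_force: [0.2, 0.1, 0.1]
gripper_width: 0.415
time_s: 16.5
tcp_pos: [0.5727, -0.1048, 0.1424]
ee_rot: [[-0.982, -0.189, 0.014], [-0.189, 0.982, -0.001], [-0.014, -0.004, -1.0]]
wrist_force: [1.3, 0.0, -2.2]
gripper_width: 0.409
214 [  0.5  13.6 142.9]
226 [  0.2 -19.2  17. ]
238 [  0.2 -19.    0.1]
250 [  0.2 -19.5 -15.7]
262 [  0.1 -19.5 -27.9]
274 [  0.1 -18.7 -37.1]
286 [  0.1 -18.8 -46.6]
298 [  0.1 -18.6 -54.5]
310 [  0.  -33.2 -85. ]
322 [  0.  -32.  -88.2]
t 16.6 tcp [ 0.5684 -0.1043  0.1362] head -169.2 d_mm [ 12.5 292.8 -13.8]  F [ 0.2  0.5 -3.3] w 36.1 J [  6.  22. -13.  -0. -55.   5.]
```

View pics/t12.png

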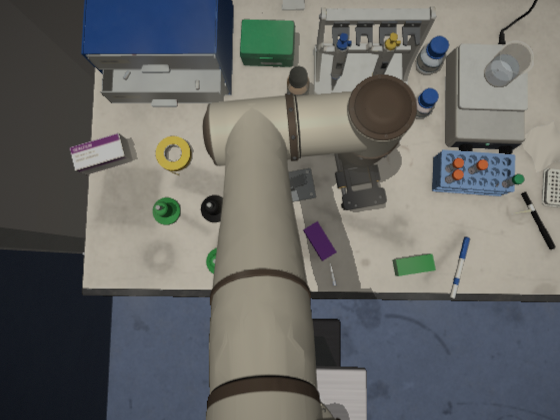

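Still upright (face y constant at about -19). Before swinging to the feeler, I'll check arm clearance to the blue shelf at upper left of the top view.

Run:
```python
from h import *
t=capture("top");P=cloud(t,t["world_from_camera"])
for u,v in [(230,130),(260,130),(320,120),(385,105),(375,150),(250,220),(250,300)]: print((u,v),P[v,u].round(3))
print("shelf");
for u,v in [(120,20),(200,20),(225,60),(120,80),(180,85),(268,40),(298,85),(175,150)]: print((u,v),P[v,u].round(3))
```

```text
(230, 130) [0.542 0.082 0.484]
(260, 130) [0.537 0.043 0.501]
(320, 120) [ 0.556 -0.03   0.481]
(385, 105) [ 0.566 -0.106  0.507]
(375, 150) [ 0.526 -0.104  0.447]
(250, 220) [0.419 0.045 0.591]
(250, 300) [0.345 0.039 0.647]
shelf
(120, 20) [0.835 0.336 0.22 ]
(200, 20) [0.837 0.183 0.215]
(225, 60) [0.805 0.149 0.112]
(120, 80) [0.775 0.386 0.078]
(180, 85) [0.763 0.252 0.08 ]
(268, 40) [0.872 0.061 0.067]
(298, 85) [ 0.758 -0.006  0.091]
(175, 150) [0.637 0.277 0.005]
```

```bash
python3 -m crank '[[0.001,0.03,-0.008,0],[0.002,0.04,-0.006,0],[0.002,0.04,0,0],[0.002,0.04,0,0],[0.002,0.04,0,0]]'
python3 -m crank '[[0.002,0.038,0,0],[0.001,0.036,0,0],[0,0.029,0,0],[0,0,0,0],[0,0,0,0]]'
python3 -c "
from h import *
to(.5015,.181,.11,190.7)"
```

```text
time_s: 17.07
tcp_pos: [0.5217, 0.0813, 0.1466]
ee_rot: [[-0.983, -0.186, -0.004], [-0.186, 0.983, -0.001], [0.005, -0.001, -1.0]]
wrist_force: [0.8, 1.1, -2.0]
gripper_width: 0.415
time_s: 17.48
tcp_pos: [0.5, 0.1819, 0.1466]
ee_rot: [[-0.982, -0.19, -0.004], [-0.19, 0.982, -0.002], [0.004, -0.002, -1.0]]
wrist_force: [-0.4, -0.3, -3.8]
gripper_width: 0.409
t 17.48 tcp [0.5    0.1819 0.1466] head -169.1 d_mm [-1.4 -1.1 36.6] turn 0.004 rad (0.2deg) F [-0.4 -0.3 -3.8] w 35.6 J [ 37.  17. -19.  -0. -54. -26.]
```

```bash
python3 -m crank '[[-0.001,0,0.02,0],[0,0,0.018,0],[0,0,0,0],[0,0,0,0]]'
python3 - <<'E'
from h import *
to(.5015,.181,.0915,190.7)
s=capture('scene');crop(s,160,180,300,290,5.5,'s13.png')
E
```

```text
time_s: 17.82
tcp_pos: [0.5017, 0.1794, 0.109]
ee_rot: [[-0.983, -0.186, -0.004], [-0.186, 0.983, -0.003], [0.005, -0.002, -1.0]]
wrist_force: [-0.1, -0.4, -1.9]
gripper_width: 0.41
t 17.82 tcp [0.5017 0.1794 0.109 ] head -169.3 d_mm [-0.2  1.6 17.5] turn -0.000 rad (-0.0deg) F [-0.1 -0.4 -1.9] w 35.7 J [ 37.  20. -21.   0. -49. -26.]
```

View pics/s13.png

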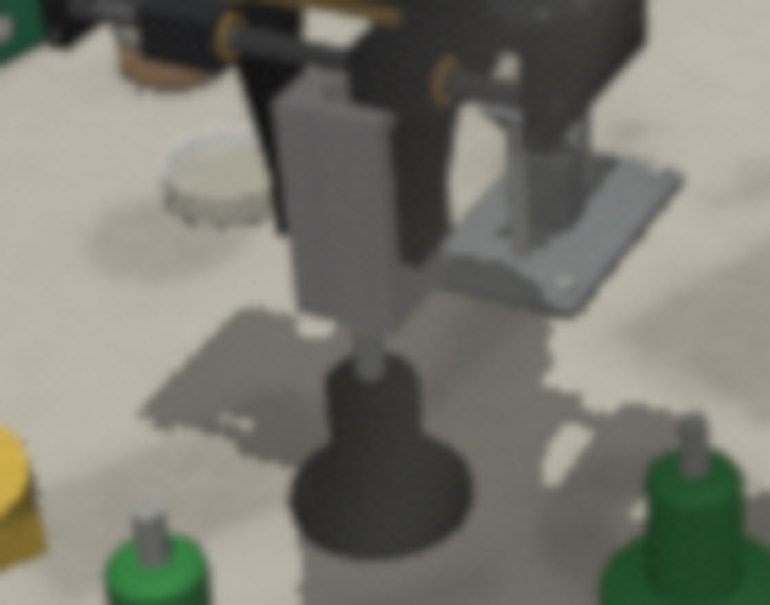

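Scene crop: the sleeve's closed end is directly over the plunger (370,350). Press now.

```bash
python3 -m crank '[[0,0.001,0.005,0],[0,0.0005,0.004,0],[0,0,0.003,0],[0,0,0.002,0],[0,0,0,0]]'
python3 -m crank '[[0,0,0.002,0],[0,0,0.0015,0],[0,0,0,0],[0,0,0,0]]'
python3 - <<'E'
from h import *
to(.5015,.181,.0915,190.7)
s=capture('scene');crop(s,160,180,300,290,5.5,'s14.png')
E
```

```text
time_s: 18.28
tcp_pos: [0.5026, 0.1827, 0.0966]
ee_rot: [[-0.982, -0.187, 0.0], [-0.187, 0.982, 0.0], [-0.0, -0.0, -1.0]]
wrist_force: [-0.9, 1.1, -1.4]
gripper_width: 0.412
time_s: 18.62
tcp_pos: [0.5027, 0.1827, 0.0934]
ee_rot: [[-0.982, -0.187, 0.001], [-0.187, 0.982, 0.0], [-0.001, 0.0, -1.0]]
wrist_force: [0.1, -0.1, 0.6]
gripper_width: 0.412
t 18.62 tcp [0.5027 0.1827 0.0934] head -169.2 d_mm [ 1.5 -1.5  1.9] turn 0.001 rad (0.1deg) F [ 0.1 -0.1  0.6] w 35.8 J [ 37.  21. -22.   0. -47. -27.]
```

View pics/s14.png

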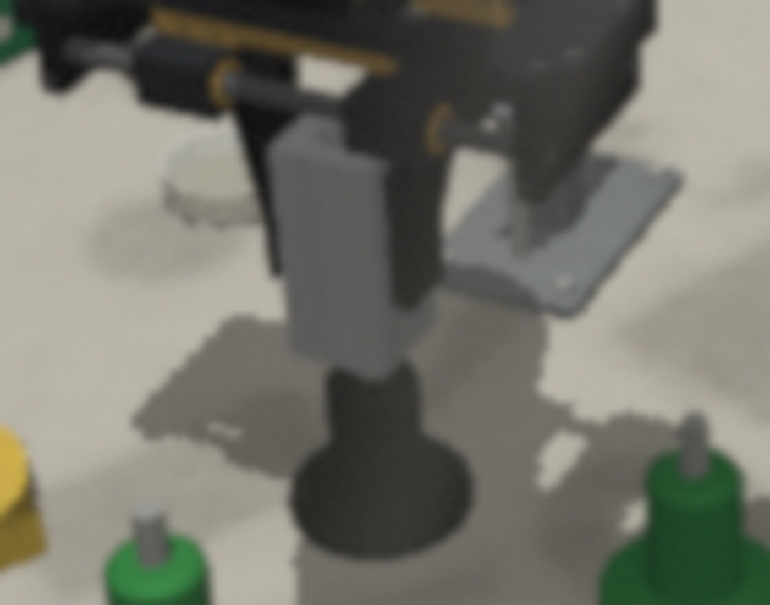

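The force rise of about 3.2 N matches about 6 mm. Press a bit deeper for margin.

```bash
python3 -m crank '[[0,0,0.0015,0],[0,0,0.001,0],[0,0,0,0],[0,0,0,0],[0,0,0,0]]'
python3 -c "
from h import *
to(.5015,.181,.0915,190.7)"
```

```text
time_s: 19.08
tcp_pos: [0.5027, 0.1828, 0.0907]
ee_rot: [[-0.982, -0.187, 0.001], [-0.187, 0.982, 0.0], [-0.001, 0.0, -1.0]]
wrist_force: [-0.7, -0.6, 2.5]
gripper_width: 0.41
t 19.08 tcp [0.5027 0.1828 0.0907] head -169.2 d_mm [ 1.5 -1.5 -0.8] turn 0.001 rad (0.1deg) F [-0.7 -0.6  2.5] w 35.7 J [ 37.  21. -22.   0. -46. -27.]
```

About 5 N in total and 8.8 mm of travel by position, so the closed end is confirmed. Lift well clear and check.

```bash
python3 -m crank '[[0,0,-0.01,0],[0,0,-0.02,0],[0,0,-0.03,0],[0,0,-0.03,0],[0,0,-0.02,0]]'
python3 -m crank '[[0,0,-0.01,0],[0,0,0,0],[0,0,0,0],[0,0,0,0],[0,0,0,0]]'
python3 - <<'E'
from h import *
to(.5015,.181,.2)
c=capture("wrist");P=cloud(c,c["hand_eye"]);cv2.imwrite("pics/w15.png",c["pixels"][:,:,::-1])
for v in range(214,310,12): print(v,(P[v,280]*1000).round(1))
Q=P[222:300,255:305].reshape(-1,3);Q=Q[abs(Q[:,1]+.019)<.006]
n=np.linalg.svd(Q-Q.mean(0),full_matrices=False)[2][2];print(len(Q),n.round(3))
s=capture('scene');crop(s,160,110,300,290,3.3,'s15.png')
E
```

```text
time_s: 19.5
tcp_pos: [0.5026, 0.1829, 0.2033]
ee_rot: [[-0.982, -0.187, 0.002], [-0.187, 0.982, 0.001], [-0.002, 0.001, -1.0]]
wrist_force: [0.9, 0.5, -2.5]
gripper_width: 0.411
time_s: 19.92
tcp_pos: [0.5013, 0.1821, 0.2085]
ee_rot: [[-0.982, -0.187, -0.004], [-0.187, 0.982, -0.002], [0.004, -0.001, -1.0]]
wrist_force: [-0.8, 0.3, -2.1]
gripper_width: 0.414
t 19.92 tcp [0.5013 0.1821 0.2085] head -169.2 d_mm [ 0.  -1.1  8.5]  F [-0.8  0.3 -2.1] w 36.0 J [ 37.  14. -13.  -0. -63. -27.]
214 [  0.7  34.4 209.2]
226 [  0.2 -19.4  16.4]
238 [  0.2 -18.9   0.4]
250 [  0.2 -19.6 -15.9]
262 [  0.1 -19.  -27. ]
274 [  0.1 -19.2 -38. ]
286 [  0.1 -20.  -48.9]
298 [  0.1 -19.3 -55.7]
3881 [-0.007 -1.    -0.001]
```

View pics/s15.png

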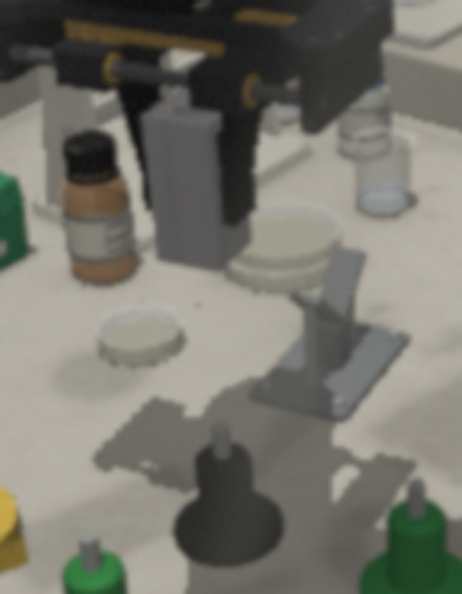

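View pics/w15.png

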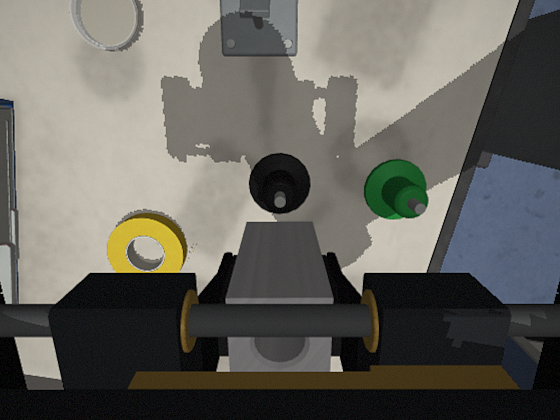

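The sleeve is upright to within 0.5°, with the bore showing on top at (278,345) in the wrist view. The plunger (221,435 in the scene crop) has sprung back and the foot is about 109 mm above it. Handing in.

```bash
python3 -c "
from station import *
print(finish_job());print(sense()['time_s'])"
```

```text
the job is handed in; nothing more can be done
None
the job is handed in; nothing more can be done
```

The job is handed in at about 20 s of the 51 s allowed. The sleeve is held upright and bore up, with its closed end about 109 mm above the feeler's plunger.

**What I did**
- **Leaning:** I tipped the sleeve up on the cradle's wall edge and leaned it in the V, bore up. I let go twice; at the second it stood free at 45°, with its foot edge within 1 mm of where a fully seated sleeve would have it.
- **Uprighting:** I took it again and swung it on the outer wall edge, which brought it only to about 73°. It also slipped sideways and upward in the pads. To recover, I set its foot corner on a clear patch of worktop, let go so it rocked upright, and gripped it again. That is one more release than you asked for.
- **Feeling:** I pressed the closed end down on the plunger. The force rose by about 5 N and the position gave about 8.8 mm of the 10 mm travel, so that end is closed.

**Last checks**
- The sleeve's side face measured within about 0.5° of vertical, and the wrist camera showed the bore on top.
- The grip measured 36 mm with the sleeve's weight on the wrist, and the plunger had sprung back.
- The largest wrist forces I read were about 25 N.

**Readings that disagreed**
- One tilt reading of 39–40° in the cradle conflicted with the 45° profile. I put it down to the cradle wall's top edge getting into the plane fit.
- While the sleeve had slipped up, its mouth edge stood about 76 mm above the fingertips, where the gripper body begins at 70 mm. It may have touched the body; I never saw a contact or measured one separately.

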